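# Run a batch of caliper bolts through the inspection slide

## Robot

A 7-joint arm with a two-finger parallel gripper is mounted at the origin on the work surface. World frame = base frame: x ahead of the robot, y to its left, z up, the work surface at z = 0. Lengths are in m, angles in rad, forces in N, time in s.
With the tool pointing down it reaches from about 0.4 to 0.9 m from the base axis. Payload 5.5 kg.
Tool frame: the origin (TCP) lies midway between the tips of the shut fingers; the grasp point (between the pads) lies 19 mm behind it (manip.grip_depth is the distance from the TCP to the grasp point, in m); z points along the fingers, y is the line along which they close (so a half turn about z gives the same grasp; the last joint's range is limited). The gripper opens to 92 mm and grips with 3 to 60 N. Pads are 19 mm wide; open, the fingers measure 130 mm over their backs; the gripper's body (75 mm by 190 mm) begins 47 mm behind the grasp point.
Start: joints at [-1.054, 0.501, -0.427, 1.55, 0.221, 1.138, -0.21], TCP at [0.163, 0.629, 0.192] pointing down, gripper open.
Joint ranges: [-2.88, 2.88], [-0.31, 2.03], [-1.54, 1.56], [0.2, 2.42], [-1.41, 4.55], [0.19, 2.02], [-2.57, 2.57]. Speed limits (rad/s): [2.57, 2.57, 3.14, 3.14, 3.14, 3.14, 3.14].

## Interface

Orientations are given as a unit quaternion [x, y, z, w].
In Python, from bench import manip, effector, viewer gives the robot as it stands. Calls block until the motion is done:
- manip.move_pose(position, orientation): joint-space move of the TCP to a pose.
- manip.servo_line(position, ori=None, vel=0.15): straight line of the TCP; ori=None keeps the orientation; vel is the mean speed in m/s.
- manip.movej(angles): joint-space move.
- effector.open_jaws() and effector.close(f_grip=None): open the fingers fully, or close them until they stop; f_grip is the grip in N (None keeps the last).
- manip.sleep(seconds).
- manip.solve_ik(position, orientation): joint angles nearest the present ones, or None.
- viewer.get_image(name): name is "scene" or "top" or "wrist"; returns the picture (384x512x3 uint8, red, green, blue); there is no depth.
- viewer.get_calibration(name): a dict with "vfov" (degrees; the focal length in pixels is half the picture's height over the tangent of half this angle, whatever the lens; pixels are square), "cx", "cy" (the principal point, pixels), "eye" and "attitude" of the camera in the world. Camera axes: x right, y down, z forward; pixel columns grow to the right and rows downward; lengths in m; the calibration is good to about 2 mm. The wrist camera is an equidistant fisheye: a pixel r from the principal point sees the ray r / f radians off the axis. A picture is of the moment at which its call begins: read the wrist's pose just before it. get_calibration takes no time and is no camera call; for the wrist camera it gives the pose at the moment of the call.
A pose or a line that the arm cannot do raises manip.PlanningError and nothing moves.
- manip.hand_in(): hands the job in; it is judged then, once.
Readings, each from a call of its own:
- manip.current_clock(): time.
- manip.current_q(): joint angles.
- manip.current_joint_velocities(): joint speeds.
- manip.current_tau(): joint torques, N m.
- manip.current_tool_pos(): TCP position.
- manip.current_tcp_rot(): TCP orientation.
- manip.current_force(): force on the tool from outside, world axes, zero at the start.
- manip.current_wrist_torque(): the same for the moment, N m.
- manip.current_finger_gap(): finger opening in m.
- manip.current_gripper_force(): force on a finger pad.
Only numpy, scipy, OpenCV 4.12 (cv2) and the standard library are available. Lean on these libraries where they do the work, as an engineer would, in place of code of your own. Each camera call takes 0.05 s, during which the arm holds its last target. There are 200 camera calls.

## Task

Lay every long bolt in its own cradle of the white nest while the nest is at the loading station, heads toward the sensor side, and put every short bolt in the red cup; then slide the nest to the inspection station in front of the sensor, throw the lever into the marked clamp notch (the one with the tall pin), and press the green button fully. Afterwards throw the lever across into the plain release notch and slide the loaded nest on to the outfeed station at the far right end of the rail. Leave the jar, the ring gauge and the steel block where they are; if a bolt gets displaced, put it back before going on.

Things in the scene. Friction and masses are not known exactly. Their poses are not given: they have to be found in the camera images.
- nest (a joint): slide of the white nylon nest along its rail, m: 0 to 0.02 loading station (left, +y end), 0.12 inspection (middle, facing the sensor), 0.24 outfeed (right end); stops at 0 and 0.25. Grows toward -y of nest_top. Stays where left; 3 N plus a little for speed moves it. Steel tabs 16 mm wide on the rail's robot side mark the stations; the grip post stands centred over a tab when in station
- nest_top (a point): centre of the nest's 90 (x) x 148 (y) mm plate, 34 mm above the bench; x across the rail to the sensor, y along the rail. Three 90 deg V cradles at y -48, 0, +48 mm hold bolts lying along x, each on two ribs 8 mm thick at x -19 and +19 (open between them down to the plate, for fingers). A bolt's axis rests 21 mm, the ribs' tops are 27 mm above the plate; a centred long bolt's origin is at x +29
- nest_grip (a point): the place to hold on the nest's grip post: a fixed aluminium post 14 (x) x 16 (y) mm at x = -60, y = 0 in nest_top's frame, on the robot side; its top is 92 mm above the bench and this point 82 mm above the bench
- lever (a joint): angle of the clamp lever, rad: 0 upright, positive leaning to +y of the rail (left), negative to -y; range -0.68 to 0.68. Stiff friction (about 2 N at the knob), stays where it is left. The two notches are at +0.5 and -0.5; which of them is the clamp notch varies
- lever_knob (a point): centre of the black ball knob (26 mm diameter) at the end of the clamp lever, 130 mm from the lever's pivot; the pivot is 32 mm above the bench and its axis runs along x of lever_base. The notch blocks below it reach 106 mm above the bench; the sensor housing (158 mm high) stands at least 40 mm beyond the knob on the +y side
- lever_base: steel foot of the clamp lever, 50 x 75 mm, fixed; origin under the centre of the foot on the bench, pivot 32 mm straight above it; x points away from the robot, y left (the lever swings in its y-z plane)
- lever_pin (a point): point on the lever's stem 60 mm from the pivot, where a small pointer pin sticks out to +x over the notch blocks
- clamp_notch (a point): where lever_pin lies when the lever sits in the marked (clamp) notch: the notch whose aluminium block carries a tall ball-tipped steel pin (106 mm high) on its far side
- release_notch (a point): where lever_pin lies when the lever sits in the plain (release) notch: the other, unmarked aluminium block
- button (a joint): travel of the large green push button, m: 0 up, 0.006 fully pressed; sprung, about 5 N; counts from 4 mm
- button_top (a point): centre of the top face of the green button (44 mm diameter), on the base of the vision sensor, pressed straight down. The sensor housing (to 158 mm above the bench) stands 105 mm to the -y side of it
- cup: red plastic rejection cup, fixed to the bench; rim radius 45 mm, 80 mm high, wall 4 mm; origin under its centre
- jar: grey jar, bystander, 60 mm diameter, 72 mm high; origin under its centre
- ring_gauge: steel thread ring gauge, bystander, 60 mm diameter, 18 mm high; origin under its centre
- gauge_block: dark steel block, bystander, 50 x 90 x 30 mm; origin under its centre
- long1: long caliper bolt, titanium grey, shank 13 mm diameter and 70 mm long, hex head 18 mm across flats and 12 mm thick, 0.1 kg; origin on the axis just under the head, x along the axis toward the head (the shank runs 70 mm to -x). Lies on the bench with its axis about level, 7 to 9 mm high. May be absent
- long2: long caliper bolt, titanium grey, shank 13 mm diameter and 70 mm long, hex head 18 mm across flats and 12 mm thick, 0.1 kg; origin on the axis just under the head, x along the axis toward the head (the shank runs 70 mm to -x). Lies on the bench with its axis about level, 7 to 9 mm high. May be absent
- long3: long caliper bolt, titanium grey, shank 13 mm diameter and 70 mm long, hex head 18 mm across flats and 12 mm thick, 0.1 kg; origin on the axis just under the head, x along the axis toward the head (the shank runs 70 mm to -x). Lies on the bench with its axis about level, 7 to 9 mm high. May be absent
- short1: short (wrong) caliper bolt: like the long one but with a shank of only 35 mm, 0.06 kg; origin on the axis just under the head, x toward the head. May be absent
- short2: short (wrong) caliper bolt: like the long one but with a shank of only 35 mm, 0.06 kg; origin on the axis just under the head, x toward the head. May be absent
Things that resemble listed ones, but are neither listed nor needed, are in the scene too. Leave any blue look-alike of the part that bears clamp_notch alone. Leave any blue look-alike of the long2 alone.

How it is judged:
By the outcome, as a careful person would: the job done as asked, in the order asked, and still so for the second after the job is handed in, with the robot touching nothing.
Of long1, long2, long3, short1, short2 only 3 to 5 are there at a start; the rules pass over those that are not, and their reading is None.
At some moment in a run one of long1, long2, long3, short1, short2 may be knocked a few centimetres aside while the robot is not near it.
Once in a run the grip may slacken for a moment while it holds something.
It also fails if it takes over 210 s, if anything falls off the work surface, if the arm or the gripper's body presses on something with over 40 N, if the wrist force passes 120 N, or if a joint passes its speed limit or range.

## Working session

There is one attempt and no reset: what is moved stays moved. The work goes in short steps, each a Python script; the robot and the scene stay as the last script left them, time stands still between calls to the robot, and variables do not carry over. Pictures are saved under pics/ and viewed, at most 18 in all, crops included, and the job is handed in when it is done.

```bash
ls; mkdir -p pics
python3 - <<'E'
from bench import manip, effector, viewer
import cv2
for n in("scene","top","wrist"):
    c=viewer.get_calibration(n);print(n,c)
    im=viewer.get_image(n);cv2.imwrite(f"pics/{n}0.png",im[:,:,::-1])
a=cv2.imread("pics/top0.png");cv2.imwrite("pics/top0b.png",cv2.resize(a,(800,600),interpolation=cv2.INTER_CUBIC))
a=cv2.imread("pics/scene0.png");cv2.imwrite("pics/scene0b.png",cv2.resize(a,(800,600),interpolation=cv2.INTER_CUBIC))
print(manip.current_clock(),manip.current_tool_pos(),manip.current_tcp_rot(),manip.grip_depth)
E
```

```text
pics
scene {'vfov': 51.63193129861605, 'cx': 255.09569446932943, 'cy': 190.54674748486082, 'eye': array([ 1.05794506, -0.08041672,  0.90579864]), 'attitude': array([ 0.72633141,  0.62534158, -0.18556012, -0.21669803])}
top {'vfov': 49.54850605927006, 'cx': 238.4201969113432, 'cy': 188.5115707906435, 'eye': array([0.345027  , 0.01511088, 1.2537943 ]), 'attitude': array([-0.70434816,  0.70468576, -0.06755532,  0.05242065])}
wrist {'vfov': 65.70646984690485, 'cx': 252.64447432891052, 'cy': 190.73108976889668, 'eye': array([0.08973712, 0.64915817, 0.38320247]), 'attitude': array([0.78269416, 0.60565815, 0.08687323, 0.11411004])}
0.15 [0.16312373 0.628597   0.19072741] [ 1.26551919e-01  9.91959705e-01 -7.39461474e-04 -9.69174431e-05] 0.0188
```

View pics/top0b.png

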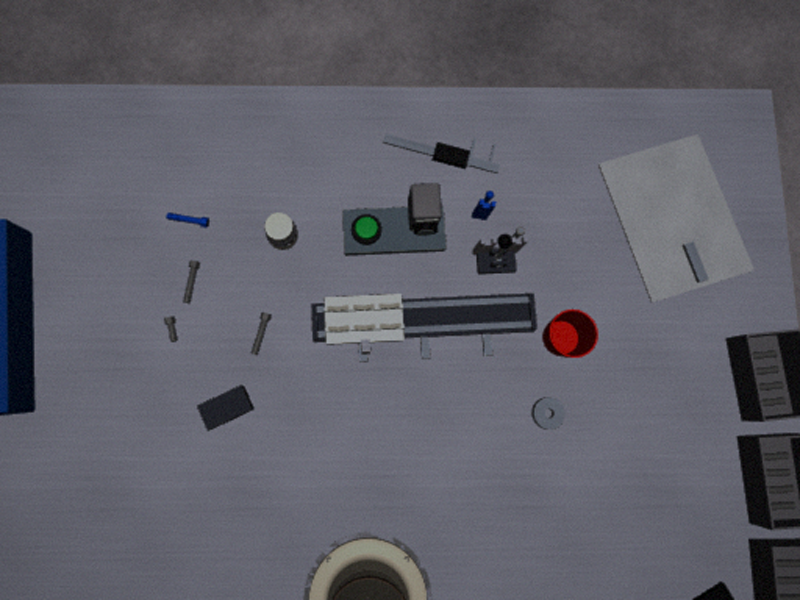

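View pics/scene0b.png

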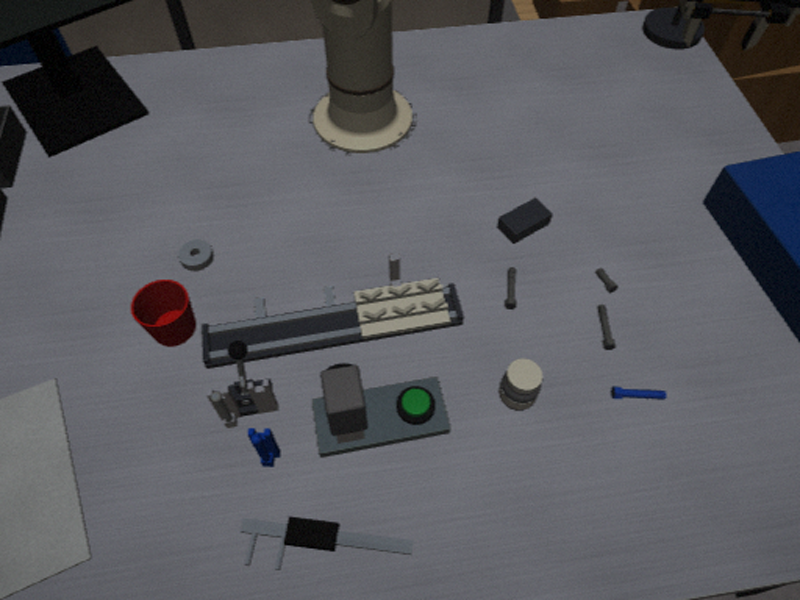

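The top view shows the following (800 px scale):
- Two grey long bolts at (190,282) and (261,333), and one grey short bolt at (170,328).
- A blue decoy bolt at (187,219).
- The nest at left (364,318), the cup at (571,334), the button at (366,229) and the lever at (497,255).
- A blue notch look-alike at (484,205).

Next I'll measure these and zoom in on the lever.

```bash
cat > h.py <<'E'
import numpy as np, cv2
from scipy.spatial.transform import Rotation as R
from bench import manip, effector, viewer
def ray(cal,u,v,fish=False):
    f=192/np.tan(np.radians(cal["vfov"]/2)); x,y=(u-cal["cx"])/f,(v-cal["cy"])/f
    if fish:
        r=np.hypot(x,y); d=np.array([x/r*np.sin(r),y/r*np.sin(r),np.cos(r)]) if r>1e-9 else np.array([0,0,1.])
    else: d=np.array([x,y,1.])
    return cal["eye"],R.from_quat(cal["attitude"]).apply(d)
def onz(cal,u,v,z,fish=False):
    e,d=ray(cal,u,v,fish); return e+d*(z-e[2])/d[2]
def proj(cal,p,fish=False):
    f=192/np.tan(np.radians(cal["vfov"]/2)); d=R.from_quat(cal["attitude"]).inv().apply(np.array(p)-cal["eye"])
    if fish:
        h=np.hypot(d[0],d[1]); return np.array([cal["cx"],cal["cy"]])+f*np.arctan2(h,d[2])*d[:2]/max(h,1e-9)
    return np.array([cal["cx"],cal["cy"]])+f*d[:2]/d[2]
def tri(*obs):  # (cal,u,v[,fish])
    A=np.zeros((3,3));b=np.zeros(3)
    for o in obs:
        e,d=ray(*o);d=d/np.linalg.norm(d);P=np.eye(3)-np.outer(d,d);A+=P;b+=P@e
    p=np.linalg.solve(A,b)
    return p
def down(yaw):  # tool z down, tool y (closing line) along world angle yaw
    y=np.array([np.cos(yaw),np.sin(yaw),0]);z=np.array([0,0,-1.]);x=np.cross(y,z)
    return R.from_matrix(np.c_[x,y,z]).as_quat()
def blobs(mask,lo,hi=1e9):
    n,l,s,c=cv2.connectedComponentsWithStats(mask.astype(np.uint8));return [(c[i],s[i][4],l==i) for i in range(1,n) if lo<=s[i][4]<=hi]
E
python3 - <<'E'
from h import *
T=viewer.get_calibration("top");S=viewer.get_calibration("scene")
t=cv2.imread("pics/top0.png");s=cv2.imread("pics/scene0.png")
np.set_printoptions(precision=4,suppress=True)
for n,cal,im in(("T",T,t),("S",S,s)):
    hsv=cv2.cvtColor(im,cv2.COLOR_BGR2HSV);H,Sa,V=hsv[...,0],hsv[...,1],hsv[...,2]
    for nm,m,z in(("green",(H>45)&(H<75)&(Sa>120)&(V>50),.05),("red",((H<8)|(H>172))&(Sa>150)&(V>60),0),("white",(H>15)&(H<40)&(Sa<90)&(V>150),.06)):
        for c,a,_ in blobs(m,100): print(n,nm,c,a,onz(cal,*c,z))
    # bolts: darker than local background
    g=cv2.GaussianBlur(im,(3,3),0).min(axis=2).astype(int);bg=cv2.medianBlur(im,41).min(axis=2).astype(int)
    for c,a,l in blobs(bg-g>18,40,500):
        ys,xs=np.nonzero(l);P=np.array([onz(cal,u,v,.008)[:2] for u,v in zip(xs,ys)])
        m=P.mean(0);w,vv=np.linalg.eigh(np.cov((P-m).T));q=(P-m)@vv
        print(n,"dark",c,a,"xy",m,"ax",vv[:,1],"L,W",np.ptp(q,axis=0)[::-1])
a=cv2.resize(t[135:185,290:350],None,fx=7,fy=7,interpolation=cv2.INTER_CUBIC)
b=cv2.resize(s[205:305,115:195],None,fx=5,fy=5,interpolation=cv2.INTER_CUBIC)
C=np.zeros((500,800,3),np.uint8);C[:350,:380]=a[:,:380];C[:500,390:790]=b;cv2.imwrite("pics/crop1.png",cv2.convertScaleAbs(C,alpha=1.7))
E
```

```text
T green [234.0452 145.2065] 155 [0.6829 0.0018 0.05  ]
T red [362.9693 214.3656] 424 [ 0.4807 -0.3913  0.    ]
T dark [286.2517  99.3077] 429 xy [ 0.8453 -0.1639] ax [0.2417 0.9704] L,W [0.2359 0.0451]
T dark [309.6667 132.0242] 207 xy [ 0.7381 -0.2349] ax [-0.8313  0.5559] L,W [0.0697 0.0364]
T dark [120.7651 140.0904] 166 xy [0.7097 0.3504] ax [0.17   0.9854] L,W [0.0879 0.0234]
T dark [ 12.5833 149.2722] 180 xy [0.6794 0.6774] ax [0.6919 0.722 ] L,W [0.1004 0.0311]
T dark [182.0427 153.2866] 164 xy [0.6684 0.1612] ax [-0.4145  0.91  ] L,W [0.0632 0.0457]
T dark [443.91   166.9953] 211 xy [ 0.6273 -0.6491] ax [-0.9611 -0.2761] L,W [0.0799 0.0272]
T dark [121.8101 179.6899] 158 xy [0.5855 0.3416] ax [-0.9864  0.1644] L,W [0.0851 0.0205]
T dark [202.981  206.3839] 211 xy [0.5041 0.095 ] ax [-0.9977 -0.0685] L,W [0.0771 0.0269]
T dark [166.4403 212.8428] 159 xy [0.4845 0.2041] ax [-0.9629  0.27  ] L,W [0.0828 0.022 ]
T dark [109.35 209.56] 100 xy [0.4943 0.3746] ax [-0.966  -0.2585] L,W [0.0495 0.022 ]
T dark [232.7727 209.5227] 44 xy [0.4945 0.0053] ax [-0.0255  0.9997] L,W [0.0362 0
[... 2890 characters left out ...]
203 xy [0.5895 0.3412] ax [-0.9857  0.1687] L,W [0.0883 0.0221]
S dark [506.5352 209.9296] 71 xy [0.6358 0.651 ] ax [-0.9895 -0.1448] L,W [0.0534 0.0156]
S dark [212.0833 237.6042] 96 xy [ 0.6016 -0.1193] ax [-0.4953  0.8687] L,W [0.0596 0.0242]
S dark [330.3183 252.565 ] 377 xy [0.6851 0.1636] ax [0.5081 0.8613] L,W [0.0642 0.0576]
S dark [407.2383 251.5742] 256 xy [0.7107 0.3512] ax [0.1901 0.9818] L,W [0.0889 0.022 ]
S dark [222.0471 269.5812] 382 xy [ 0.6896 -0.1035] ax [-0.0054  1.    ] L,W [0.0618 0.0416]
S dark [169.1189 285.1541] 370 xy [ 0.7095 -0.2298] ax [-0.9024 -0.4308] L,W [0.0728 0.0378]
S dark [485.4683 377.381 ] 126 xy [1.0052 0.4107] ax [-0.0402  0.9992] L,W [0.0839 0.0081]
```

View pics/crop1.png

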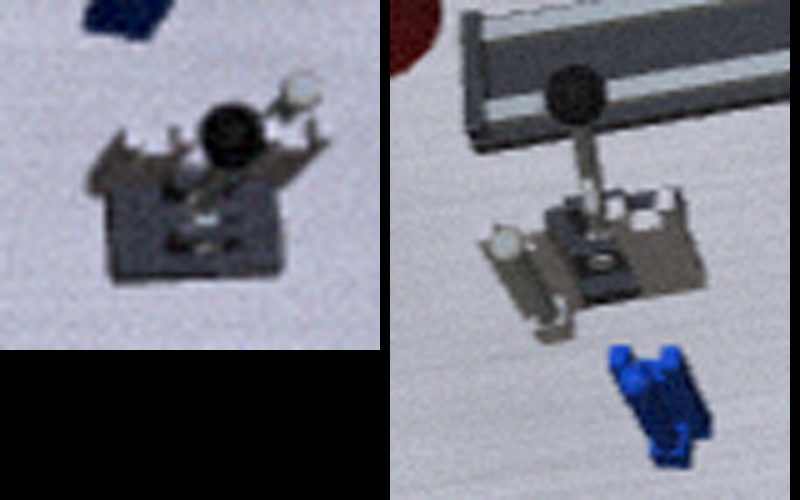

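The clamp block is the grey one with the ball-tipped pin, at top crop (300,90) and scene crop (505,243), on the -y side. The plain grey block on the +y side is release. The blue one is a decoy. Next I'll zoom in on the rail.

Run:
```python
from h import *
T=viewer.get_calibration("top");S=viewer.get_calibration("scene")
np.set_printoptions(precision=4,suppress=True)
t=cv2.imread("pics/top0.png");s=cv2.imread("pics/scene0.png")
k=tri((T,323.0,154.3),(S,152.2,224.));print("knob",k,proj(T,k),proj(S,k))
k=tri((T,332.9,147.9),(S,138.2,253.6));print("pin",k,proj(T,k),proj(S,k))
p=tri((T,233.,220.8),(S,252.2,165.));print("post",p,proj(T,p),proj(S,p))
C=np.zeros((600,800,3),np.uint8)
C[:260]=cv2.resize(t[180:232,195:355],(800,260),interpolation=cv2.INTER_CUBIC)
C[270:600]=cv2.resize(s[155:238,125:325],(800,330),interpolation=cv2.INTER_CUBIC)
cv2.imwrite("pics/crop2.png",cv2.convertScaleAbs(C,alpha=1.3))
```

```text
knob [ 0.6275 -0.2374  0.1594] [322.4441 154.3135] [151.4809 223.9993]
pin [ 0.6622 -0.2811  0.0984] [332.4283 147.9224] [137.5722 253.6113]
post [0.4528 0.0049 0.09  ] [233.1394 220.8188] [252.3537 164.9978]
```

View pics/crop2.png

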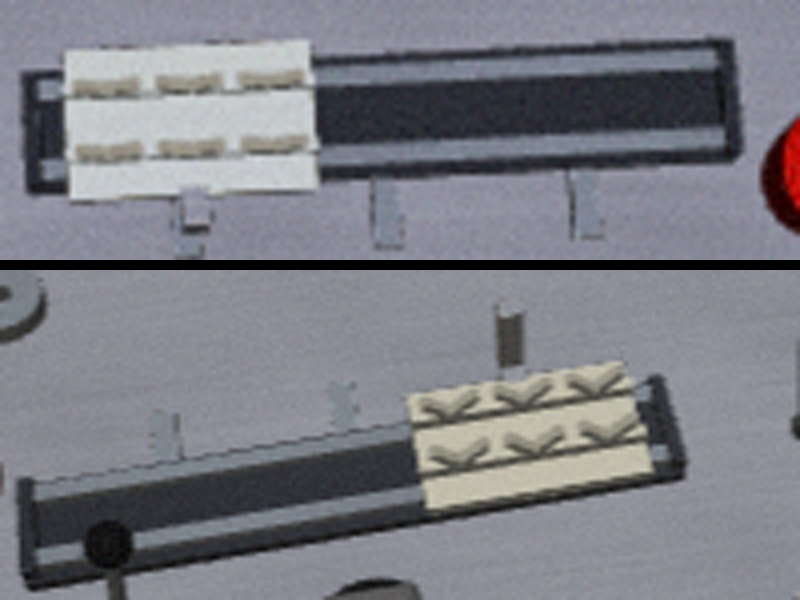

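The crop shows the nest plate corners at (64,50), (310,40), (319,189) and (71,200), the post top at (196,194), and the tabs at x of about 189, 387 and 587.

Run:
```python
from h import *
T=viewer.get_calibration("top");S=viewer.get_calibration("scene")
np.set_printoptions(precision=4,suppress=True)
c=[(64,50),(310,40),(319,189),(71,200)]
P=np.array([onz(T,195+u/5,180+v/5,.034) for u,v in c]);print(P)
print("centre",P.mean(0),"yaw",[np.arctan2(*(a-b)[[1,0]])-np.pi/2 for a,b in((P[0],P[1]),(P[3],P[2]))],np.linalg.norm(P[0]-P[1]),np.linalg.norm(P[0]-P[3]))
c2=[(408,394),(622,362),(652,470),(428,508)]
Q=np.array([onz(S,125+u/4,155+(v-270)*83/330,.034) for u,v in c2]);print(Q,Q.mean(0))
print("yawS",[np.arctan2(*(a-b)[[1,0]])-np.pi/2 for a,b in((Q[1],Q[0]),(Q[2],Q[3]))])
for z in(0.005,.03): print("tabs",[onz(T,195+u/5,180+v/5,z)[:2] for u,v in((188,254),(387,246),(587,237))])
print("rail ends",[onz(T,195+u/5,180+v/5,.02)[:2] for u,v in((23,72),(737,40),(742,158),(30,193))])
print("green",tri((T,234.05,145.2),(S,265.64,256.65)))
# cup rim fit
for n,cal,im in(("T",T,cv2.imread("pics/top0.png")),("S",S,cv2.imread("pics/scene0.png"))):
    h=cv2.cvtColor(im,cv2.COLOR_BGR2HSV);m=((h[...,0]<10)|(h[...,0]>170))&(h[...,1]>110)
    c,a,l=max(blobs(m,50),key=lambda b:b[1]);ys,xs=np.nonzero(l)
    P=np.array([onz(cal,u,v,.08)[:2] for u,v in zip(xs,ys)]);print("cup",n,P.min(0),P.max(0),cv2.minEnclosingCircle(P.astype(np.float32)))
```

```text
[[ 0.5497  0.0796  0.034 ]
 [ 0.5559 -0.0667  0.034 ]
 [ 0.4669 -0.0711  0.034 ]
 [ 0.4605  0.0746  0.034 ]]
centre [0.5082 0.0041 0.034 ] yaw [np.float64(0.04254761142383878), np.float64(0.04419487833474012)] 0.1464441646467747 0.08935581120416
[[ 0.4704 -0.0657  0.034 ]
 [ 0.4659  0.0789  0.034 ]
 [ 0.5522  0.0823  0.034 ]
 [ 0.5589 -0.0628  0.034 ]] [0.5118 0.0082 0.034 ]
yawS [np.float64(0.0316667567607547), np.float64(0.045973948568953205)]
tabs [array([0.4308, 0.0058]), array([ 0.4355, -0.1137]), array([ 0.4408, -0.2344])]
tabs [array([0.4291, 0.0059]), array([ 0.4337, -0.1111]), array([ 0.4389, -0.2294])]
rail ends [array([0.5386, 0.1047]), array([ 0.5587, -0.3264]), array([ 0.4869, -0.3262]), array([0.466 , 0.0996])]
green [0.6858 0.0018 0.0396]
cup T [ 0.4333 -0.4207] [ 0.5193 -0.322 ] ((0.4760867953300476, -0.37018468976020813), 0.05128464102745056)
cup S [ 0.4321 -0.4184] [ 0.559  -0.3193] ((0.4958718419075012, -0.3655287027359009), 0.06627652794122696)
```

Nest centre is about (0.510, 0.006), yaw 0.042, and it is already at the loading tab. With only two long bolts, I'll use the two outer cradles so the opening fingers clear the neighbouring bolt. Next is a close wrist look at the bolts.

```bash
cat >> h.py <<'E'
NY=0.042; NC=np.array([.510,.006]); EX=np.array([np.cos(NY),np.sin(NY)]); EY=np.array([-EX[1],EX[0]])
def look(name=None):
    c=viewer.get_calibration("wrist");im=viewer.get_image("wrist")[:,:,::-1].copy()
    if name: cv2.imwrite(f"pics/{name}.png",im)
    return c,im
def bolts(c,im,thr=18):
    "dark slender things on the bench from the wrist view: (shank-end xy, head xy, length, width)"
    g=cv2.GaussianBlur(im,(3,3),0).max(axis=2).astype(int);bg=cv2.medianBlur(im,91).max(axis=2).astype(int);out=[]
    for ctr,a,l in blobs(bg-g>thr,150,12000):
        ys,xs=np.nonzero(l)
        if xs.min()==0 or ys.min()==0 or xs.max()==511 or ys.max()==383: continue
        P=np.array([onz(c,u,v,.008,True)[:2] for u,v in zip(xs,ys)]);m=P.mean(0)
        w,vv=np.linalg.eigh(np.cov((P-m).T));ax=vv[:,1];q=(P-m)@ax;s=(P-m)@vv[:,0];L=np.ptp(q)
        wd=[np.ptp(s[(q>q.min()+f*L)&(q<q.min()+(f+.13)*L)]) for f in(.04,.83)]
        if wd[0]>wd[1]: ax=-ax;q=-q;wd=wd[::-1]
        e0=np.percentile(q,1);e1=np.percentile(q,99)
        mid=np.median(s[(q>e0+.1*L)&(q<e0+.6*L)])*vv[:,0]
        out.append(dict(tail=m+mid+ax*e0,head=m+mid+ax*e1,L=L,wd=np.round(wd,4),yaw=np.arctan2(ax[1],ax[0]),px=ctr.round()))
    return out
E
python3 - <<'E'
from h import *
np.set_printoptions(precision=4,suppress=True)
manip.move_pose([.42,.27,.24],down(1.4))
c,im=look("w1")
for b in bolts(c,im): print(b)
cv2.imwrite("pics/w1b.png",cv2.convertScaleAbs(cv2.resize(im,(800,600)),alpha=1.4)); print(manip.current_clock())
t=cv2.imread("pics/top0.png")
E
```

```text
{'tail': array([0.3637, 0.2229]), 'head': array([0.3238, 0.3078]), 'L': np.float64(0.09609055400828141), 'wd': array([0.054 , 0.0544]), 'yaw': np.float64(2.009638870900412), 'px': array([239., 107.])}
{'tail': array([0.4668, 0.3697]), 'head': array([0.5177, 0.3823]), 'L': np.float64(0.05387766619709278), 'wd': array([0.015 , 0.0219]), 'yaw': np.float64(0.24150285868394117), 'px': array([328., 194.])}
{'tail': array([0.4421, 0.2184]), 'head': array([0.5256, 0.1943]), 'L': np.float64(0.08931074882033334), 'wd': array([0.0154, 0.0211]), 'yaw': np.float64(-0.28203848774913326), 'px': array([217., 206.])}
{'tail': array([0.6593, 0.5279]), 'head': array([ 0.5176, -0.0551]), 'L': np.float64(0.6415745441085314), 'wd': array([0.0597, 0.0622]), 'yaw': np.float64(-1.8092645336231234), 'px': array([252., 249.])}
{'tail': array([ 0.4798, -0.1784]), 'head': array([0.513 , 0.0192]), 'L': np.float64(0.22184310922569228), 'wd': array([0.0174, 0.0504]), 'yaw': np.float64(1.404146750747962), 'px': array([ 82., 238.])}
{'tail': array([0.8147, 0.606 ]), 'head': array([0.7946, 0.7877]), 'L': np.float64(0.20376957093205855), 'wd': array([0.0616, 0.0817]), 'yaw': np.float64(1.6810827401155224), 'px': array([469., 298.])}
1.8333
```

View pics/w1b.png

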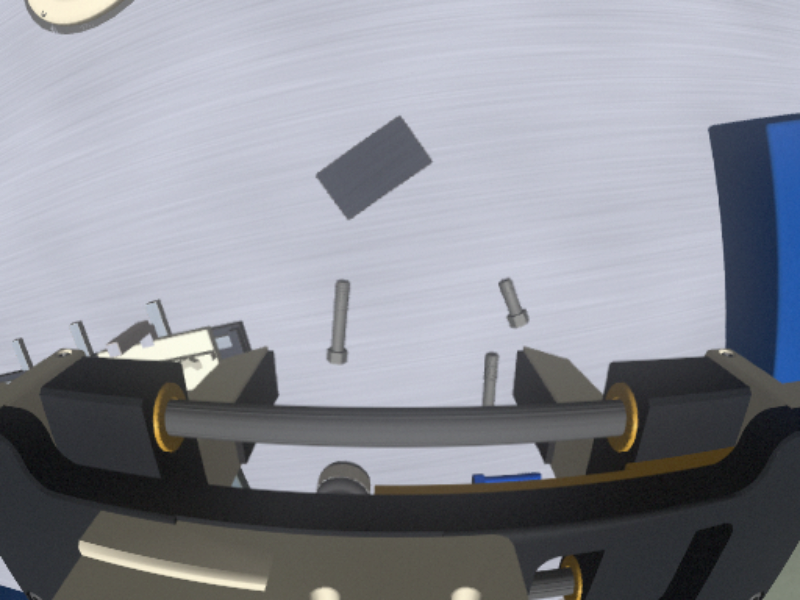

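The wrist view at 800 px scale shows long A at (340,320), the short bolt at (512,303) and long B partly hidden at (490,380). Wrist estimates for A and the short bolt match the top and scene ones. Picking A.

```bash
cat >> h.py <<'E'
def pick(xy,yaw,z=.003,f=30):
    o=down(yaw+np.pi/2); effector.open_jaws()
    manip.move_pose([*xy,.12],o); manip.servo_line([*xy,z],vel=.12); effector.close(f); manip.sleep(.2)
    print("gap",manip.current_finger_gap(),manip.current_gripper_force())
    manip.servo_line([*xy,.13],vel=.15); print("lifted gap",manip.current_finger_gap(),manip.current_force())
def place(k,z=.0515):
    xy=NC+EY*k; o=down(NY+np.pi/2)
    manip.move_pose([*xy,.13],o); g=manip.current_finger_gap(); print("gap over nest",g)
    if g<.009: return False
    manip.servo_line([*xy,z],vel=.08); manip.sleep(.2); print("down",manip.current_force(),manip.current_tool_pos(),manip.current_finger_gap())
    effector.open_jaws(); manip.servo_line([*xy,.14],vel=.12); return True
E
python3 - <<'E'
from h import *
np.set_printoptions(precision=4,suppress=True)
pick([.4845,.2055],-.28)
print(place(.048)); print(manip.current_clock())
manip.move_pose([.43,.03,.25],down(NY+np.pi/2)); c,im=look("w2")
C=cv2.resize(im[150:384,60:450],(800,480))
cv2.imwrite("pics/w2b.png",cv2.convertScaleAbs(C,alpha=1.2))
E
```

```text
gap 0.0002898625669058483 0.0
lifted gap 0.0003203076776293934 [ 0.1157 -0.0496  0.6093]
gap over nest 6.418350509338649e-05
False
7.125
```

View pics/w2b.png

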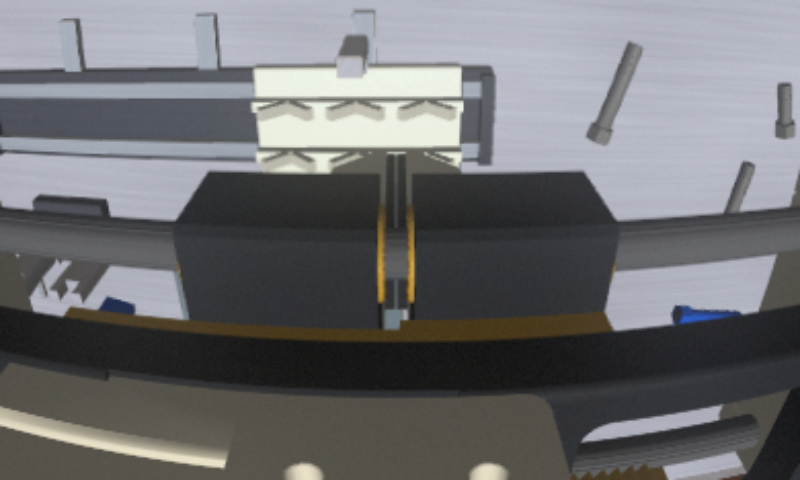

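The fingers closed on nothing; A still lies on the bench at crop (615,95). I'll remeasure to see whether it was knocked aside or I missed it.

Run:
```python
from h import *
np.set_printoptions(precision=4,suppress=True)
effector.open_jaws()
manip.move_pose([.42,.27,.24],down(1.4)); print(manip.current_tool_pos(),R.from_quat(manip.current_tcp_rot()).as_matrix()[:,1])
c,im=look("w3")
for b in bolts(c,im):
    if b["L"]<.12: print(b)
t=viewer.get_image("top")[:,:,::-1];cv2.imwrite("pics/top1.png",t)
d=cv2.absdiff(t,cv2.imread("pics/top0.png")).max(axis=2)
T=viewer.get_calibration("top")
im=t;g=cv2.GaussianBlur(im,(3,3),0).min(axis=2).astype(int);bg=cv2.medianBlur(im,41).min(axis=2).astype(int)
for cc,a,l in blobs(bg-g>18,80,300):
    if 100<cc[0]<180: print(cc,a,onz(T,*cc,.008))
```

```text
[0.4205 0.2686 0.2398] [ 0.1708  0.9853 -0.0012]
{'tail': array([0.3638, 0.2229]), 'head': array([0.3237, 0.3079]), 'L': np.float64(0.09620662154999655), 'wd': array([0.054 , 0.0541]), 'yaw': np.float64(2.0108077453916398), 'px': array([241., 106.])}
{'tail': array([0.4669, 0.3697]), 'head': array([0.5176, 0.3824]), 'L': np.float64(0.05380326921000203), 'wd': array([0.0151, 0.0225]), 'yaw': np.float64(0.2451057818490306), 'px': array([330., 193.])}
{'tail': array([0.4427, 0.2183]), 'head': array([0.5256, 0.194 ]), 'L': np.float64(0.08841862617305396), 'wd': array([0.0154, 0.0223]), 'yaw': np.float64(-0.2852349636332962), 'px': array([219., 206.])}
[120.6446 140.0663] 166 [0.7097 0.3508 0.008 ]
[121.8344 179.6624] 157 [0.5855 0.3416 0.008 ]
[166.4494 212.538 ] 158 [0.4854 0.2041 0.008 ]
```

Run:
```python
from h import *
np.set_printoptions(precision=4,suppress=True)
xy=[.4845,.2055]
manip.move_pose([*xy,.12],down(-.28+np.pi/2)); manip.servo_line([*xy,.003],vel=.1);manip.sleep(.3)
print(manip.current_tool_pos(),manip.current_force(),manip.current_finger_gap())
c,im=look("w4"); 
effector.close(30);manip.sleep(.5);print(manip.current_finger_gap(),manip.current_gripper_force(),manip.current_tool_pos())
c,im2=look("w5")
s=viewer.get_image("scene")[:,:,::-1]
C=np.zeros((600,800,3),np.uint8);C[:300,:400]=cv2.resize(im,(400,300));C[:300,400:]=cv2.resize(im2,(400,300));C[300:,:400]=cv2.resize(s[140:240,260:393],(400,300));cv2.imwrite("pics/w5b.png",cv2.convertScaleAbs(C,alpha=1.3))
```

```text
[0.4848 0.2055 0.0033] [-0.0936  1.0475 -0.1865] 0.09199148318379478
0.0006873263477357545 0.0 [0.4845 0.2055 0.003 ]
```

View pics/w5b.png

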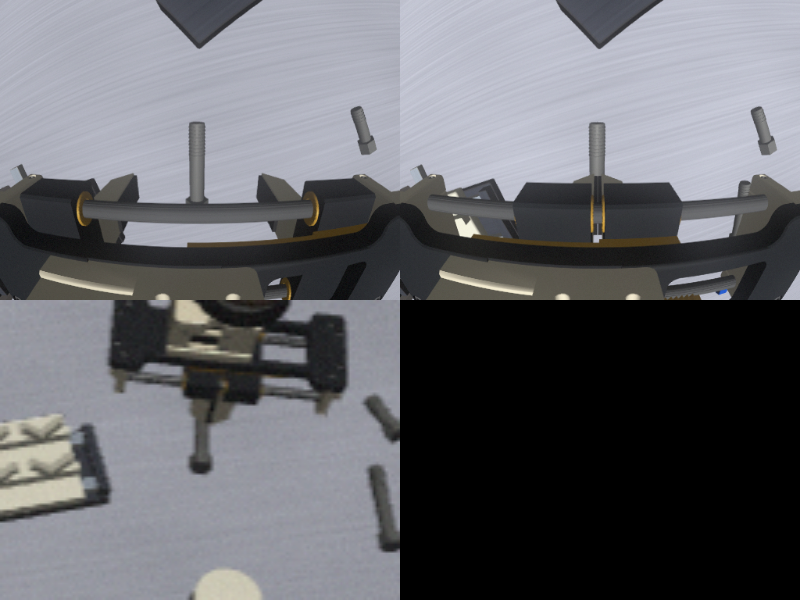

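Gap is about 0 although the fingers are over the bolt, so the tips seem to sit higher than reported. I'll touch free bench with closed fingers to check the real tip height.

Run:
```python
from h import *
np.set_printoptions(precision=4,suppress=True)
xy=np.array([.4845,.2055])
manip.servo_line([*xy,.08],vel=.15)
xy=np.array([.42,.29]);manip.servo_line([*xy,.03],vel=.15)
f0=manip.current_force();z=.012
while z>-.03:
    manip.servo_line([*xy,z],vel=.03);f=manip.current_force()-f0
    print(round(z,4),manip.current_tool_pos()[2],f)
    if abs(f[2])>4: break
    z-=.003
manip.servo_line([*xy,.05],vel=.15);print(manip.current_clock())
```

```text
0.012 0.011962065605975312 [0.1326 1.2705 0.7565]
0.009 0.008893671203687246 [-1.2136  1.4144 -0.1555]
0.006 0.00579821430770433 [-0.4645  1.3891  0.0563]
0.003 0.0027736075640310623 [ 0.346   0.1475 -0.2762]
0.0 -0.00022634622560916556 [ 0.1004  1.0801 -0.1109]
-0.003 -0.0032167494108954545 [ 0.5827  1.102  -0.7247]
-0.006 -0.006193022013691089 [ 0.1703  0.7791 -0.8515]
-0.009 -0.00923167915761832 [-0.9743  0.8369 -0.5083]
-0.012 -0.012222998258192501 [-0.2862  1.6339 -0.7065]
-0.015 -0.015210325198516096 [ 0.3386  0.9693 -1.5418]
-0.018 -0.018217022144140907 [-0.197   0.8994 -0.0081]
-0.021 -0.021210146865992215 [ 0.1937  1.8697 -0.719 ]
-0.024 -0.024201769852137026 [ 0.1953  0.6082 -0.9625]
-0.027 -0.02721041394351989 [-0.0556  1.9147 -0.8469]
-0.03 -0.030199095556316613 [ 0.4188  0.7651 -0.5728]
21.2083
```

Run:
```python
from h import *
np.set_printoptions(precision=4,suppress=True)
T=viewer.get_calibration("top");S=viewer.get_calibration("scene")
p=manip.current_tool_pos();print(p)
s=viewer.get_image("scene")[:,:,::-1]; 
u=proj(S,p);g=proj(S,[p[0],p[1],0]);print(u,g)
x0,y0=int(u[0])-50,int(u[1])-40
C=cv2.resize(s[y0:y0+75,x0:x0+100],(800,600),interpolation=cv2.INTER_CUBIC)
C=cv2.convertScaleAbs(C,alpha=1.5)
for q,col in((u,(0,0,255)),(g,(255,0,0))): cv2.circle(C,tuple(int(a) for a in (q-[x0,y0])*8),6,col,1)
cv2.imwrite("pics/s6.png",C)
```

```text
[0.4198 0.2896 0.0497]
[353.0257 152.0117] [349.406  162.9406]
```

View pics/s6.png

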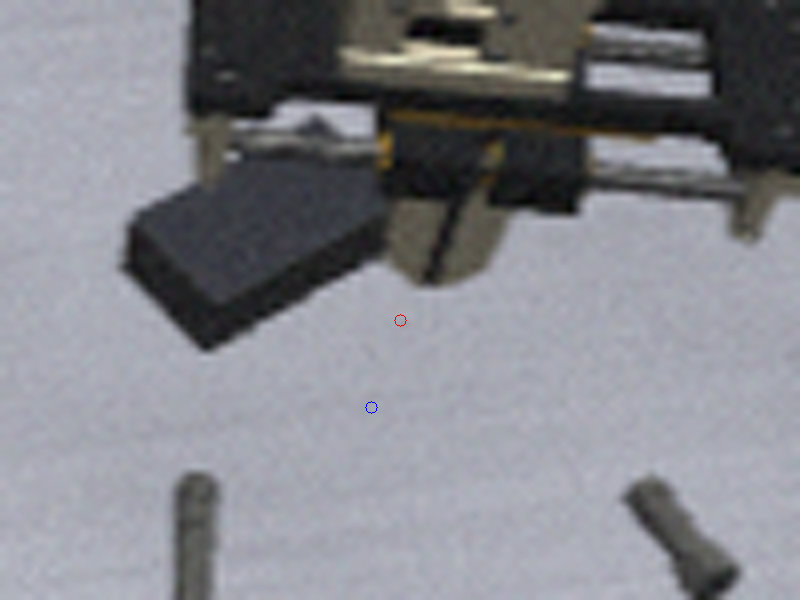

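The scene crop shows the actual tip at (432,283) and the reported TCP at (400,320), so the tool tip is off from the reported one. I'll locate the tip in the wrist view too and triangulate.

Run:
```python
from h import *
np.set_printoptions(precision=4,suppress=True)
p=manip.current_tool_pos();c,im=look("w7")
print(proj(c,p,True),proj(c,p+[0,0,.05],True))
M=R.from_quat(c["attitude"]).as_matrix();print("cam axes\n",M);Rt=R.from_quat(manip.current_tcp_rot());print("eye in tool",Rt.inv().apply(c["eye"]-p))
C=cv2.resize(im[190:310,170:330],(800,600),interpolation=cv2.INTER_CUBIC)
for q in(proj(c,p,True),proj(c,p+[0,0,.05],True)): cv2.circle(C,tuple(int(a) for a in (q-[170,190])*5),6,(0,0,255),1)
cv2.imwrite("pics/w7b.png",cv2.convertScaleAbs(C,alpha=1.5))
```

```text
[250.9467 217.1735] [250.3005 251.001 ]
cam axes
 [[ 0.2767  0.9218  0.2716]
 [ 0.9609 -0.2649 -0.0799]
 [-0.0017  0.2831 -0.9591]]
eye in tool [ 0.0763  0.0012 -0.1926]
```

View pics/w7b.png

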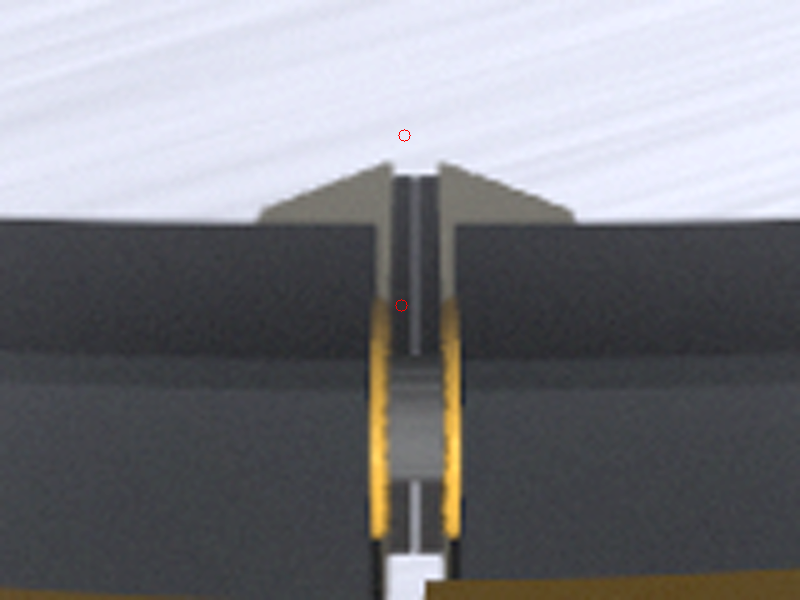

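The tip edge appears about 20 px below the prediction, which puts the real tips about 30 mm above the reported TCP. I'll continue the bench probe to fix the offset.

Run:
```python
from h import *
np.set_printoptions(precision=4,suppress=True)
xy=np.array([.42,.29]);manip.servo_line([*xy,-.026],vel=.1);manip.sleep(.3)
f0=np.mean([manip.current_force() for _ in range(5)],0);z=-.028
while z>-.06:
    manip.servo_line([*xy,z],vel=.03);manip.sleep(.1);f=manip.current_force()-f0
    print(round(z,4),manip.current_tool_pos()[2],f)
    if abs(f[2])>4: break
    z-=.0015
c,im=look("w8")
manip.servo_line([*xy,.05],vel=.15);print(manip.current_clock())
```

```text
-0.028 -0.02805003380217795 [-1.1976  0.881   0.9626]
-0.0295 -0.02956884382246347 [ 0.5851  0.6635 -0.2655]
-0.031 -0.031039644510527375 [0.3273 0.3302 0.0974]
-0.0325 -0.032520799400918225 [0.2827 0.2592 1.3937]
-0.034 -0.03403454026019527 [1.5632 1.2842 1.4738]
-0.0355 -0.03490151463939067 [-1.6443 -0.7965  7.555 ]
25.3833
```

Contact came at reported z = -0.0347, so real tip z is about reported + 0.0345. Lateral offset is within about 2 mm. I'll build this offset into the helpers and pick again.

```bash
cat >> h.py <<'E'
DZ=.0345  # real tip height above the reported TCP (bench probe)
def mv(x,y,z,yaw): manip.move_pose([x,y,z-DZ],down(yaw))
def ln(x,y,z,v=.12): manip.servo_line([x,y,z-DZ],vel=v)
def pick(xy,yaw,z=.003,f=30):
    effector.open_jaws(); mv(*xy,.10,yaw+np.pi/2); ln(*xy,z); effector.close(f); manip.sleep(.2)
    print("gap",manip.current_finger_gap(),manip.current_gripper_force())
    ln(*xy,.13,.15); manip.sleep(.2); g=manip.current_finger_gap(); print("lifted gap",g); return g>.009
def place(k,z=.0515):
    xy=NC+EY*k; mv(*xy,.13,NY+np.pi/2); g=manip.current_finger_gap(); print("gap over nest",g)
    if g<.009: return False
    f0=manip.current_force();ln(*xy,z,.08); manip.sleep(.2); print("down",manip.current_force()-f0,manip.current_finger_gap())
    effector.open_jaws(); ln(*xy,.14); return True
E
python3 - <<'E'
from h import *
np.set_printoptions(precision=4,suppress=True)
effector.open_jaws()
manip.move_pose([.42,.27,.24],down(1.4)); c,im=look("w9")
for b in bolts(c,im):
    if .03<b["L"]<.093: print(b)
b=[b for b in bolts(c,im) if .075<b["L"]<.094 and max(b["wd"])<.03 and .15<b["tail"][1]<.3][0]
m=(b["tail"]+b["head"])/2; print(m)
if pick(m,b["yaw"]): print(place(.048))
print(manip.current_clock())
manip.move_pose([.40,.05,.22],down(NY+np.pi/2)); c,im=look("w10")
cv2.imwrite("pics/w10b.png",cv2.convertScaleAbs(cv2.resize(im[150:384,60:450],(800,480)),alpha=1.2))
E
```

```text
{'tail': array([0.4668, 0.3695]), 'head': array([0.5177, 0.3824]), 'L': np.float64(0.05399744508928872), 'wd': array([0.015 , 0.0224]), 'yaw': np.float64(0.24782111439068802), 'px': array([330., 194.])}
{'tail': array([0.4424, 0.2184]), 'head': array([0.5257, 0.1939]), 'L': np.float64(0.08926381784900314), 'wd': array([0.015 , 0.0223]), 'yaw': np.float64(-0.28633230567848833), 'px': array([218., 207.])}
{'tail': array([0.6098, 0.5515]), 'head': array([0.5962, 0.4756]), 'L': np.float64(0.08353495355685639), 'wd': array([0.0216, 0.052 ]), 'yaw': np.float64(-1.7485578976506309), 'px': array([407., 240.])}
[0.4841 0.2062]
gap 0.01193334883391087 29.989176392555237
lifted gap 0.011836240670681196
gap over nest 0.012191358187076699
down [0.0119 0.0506 0.8611] 0.011840420733700232
True
36.4833
```

View pics/w10b.png

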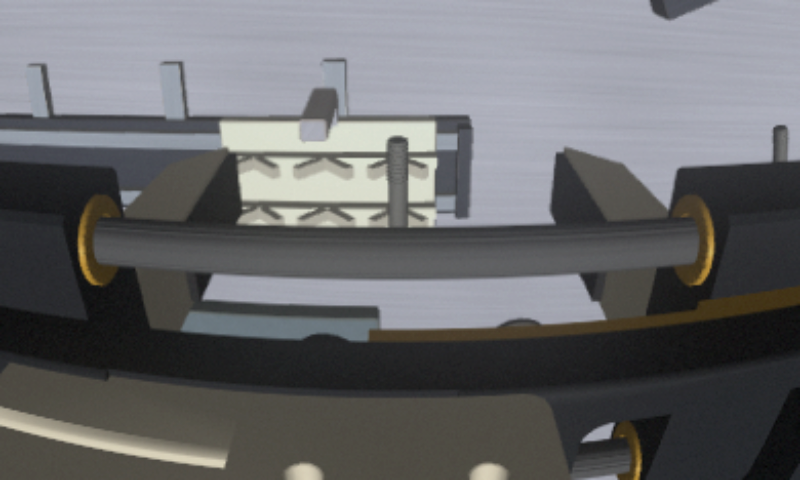

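Bolt A lies in the left cradle (tail at (397,140)). Next is bolt B, into the right cradle.

Run:
```python
from h import *
np.set_printoptions(precision=4,suppress=True)
manip.move_pose([.50,.33,.24],down(1.5)); c,im=look("w11")
B=[b for b in bolts(c,im) if .03<b["L"]<.094 and max(b["wd"])<.03 and b["tail"][1]>.2]
for b in B: print(b)
b=[b for b in B if b["L"]>.075 and b["tail"][0]<.64][0]
m=(b["tail"]+b["head"])/2; print(m)
assert np.linalg.norm(m-[.5875,.3415])<.06
if pick(m,b["yaw"]): print(place(-.048))
print(manip.current_clock())
```

```text
{'tail': array([0.4686, 0.3705]), 'head': array([0.5157, 0.3816]), 'L': np.float64(0.04990705907468394), 'wd': array([0.015 , 0.0219]), 'yaw': np.float64(0.2321434218239763), 'px': array([285., 152.])}
{'tail': array([0.542 , 0.3505]), 'head': array([0.6273, 0.3364]), 'L': np.float64(0.08875806827970159), 'wd': array([0.0145, 0.0221]), 'yaw': np.float64(-0.16439448855336009), 'px': array([266., 213.])}
[0.5846 0.3435]
gap 0.011759915272638453 29.98599350452423
lifted gap 0.012347384175891091
gap over nest 0.011771834745509475
down [-1.0961  0.781   0.3712] 0.011964489415907054
True
47.9833
```

Run:
```python
from h import *
np.set_printoptions(precision=4,suppress=True)
manip.move_pose([.42,.33,.24],down(1.5)); c,im=look("w12")
B=[b for b in bolts(c,im) if .03<b["L"]<.094 and max(b["wd"])<.03 and b["tail"][1]>.2]
for b in B: print(b)
b=[b for b in B if b["L"]<.065][0]
m=(b["tail"]+b["head"])/2; print(m)
assert np.linalg.norm(m-[.492,.376])<.06
if pick(m,b["yaw"]):
    mv(.49,.12,.22,1.6); mv(.49,-.12,.22,1.6); mv(.477,-.37,.16,1.6); print("gap",manip.current_finger_gap())
    ln(.477,-.37,.098); manip.sleep(.2); print("gap",manip.current_finger_gap()); effector.open_jaws(); manip.sleep(.3); ln(.477,-.37,.22,.2)
print(manip.current_clock())
mv(.36,-.10,.26,1.6);c,im=look("w13")
t=viewer.get_image("top")[:,:,::-1];s=viewer.get_image("scene")[:,:,::-1];cv2.imwrite("pics/top2.png",t);cv2.imwrite("pics/scene2.png",s)
C=np.zeros((600,800,3),np.uint8);C[:330]=cv2.resize(t[170:250,195:395],(800,330));C[330:,:400]=cv2.resize(im[140:330,120:400],(400,270));C[330:,400:]=cv2.resize(s[150:265,140:310],(400,270))
cv2.imwrite("pics/c13.png",cv2.convertScaleAbs(C,alpha=1.4))
```

```text
{'tail': array([0.4672, 0.3702]), 'head': array([0.5175, 0.3819]), 'L': np.float64(0.05317281251106201), 'wd': array([0.015 , 0.0217]), 'yaw': np.float64(0.22893188774431278), 'px': array([287., 203.])}
[0.4924 0.376 ]
gap 0.012034000349050972 38.52728766123093
lifted gap 0.011803002087703497
gap 0.012588972266046494
gap 0.011849182839701374
60.3833
```

View pics/c13.png

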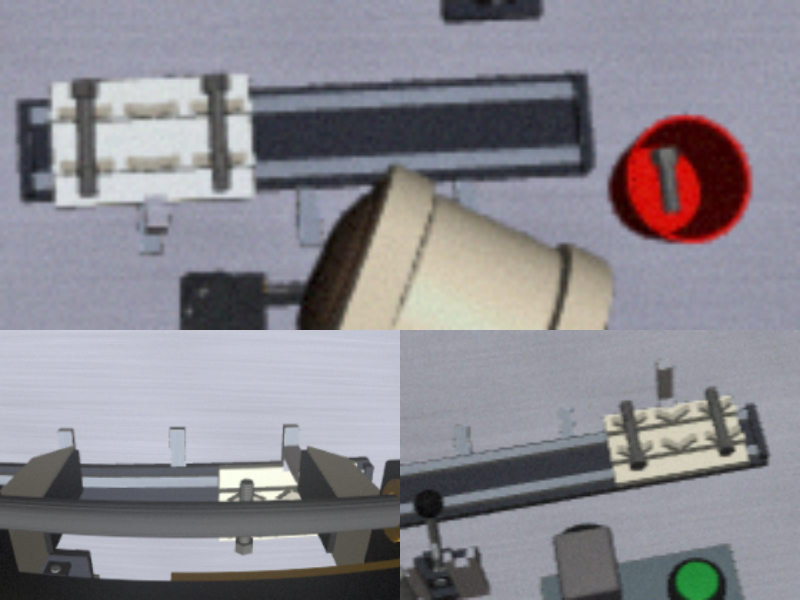

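Both long bolts lie in the outer cradles with heads toward the sensor, and the short bolt is in the cup. Sliding the nest to inspection.

```bash
cat >> h.py <<'E'
def slide(p,d,off=True):
    "grip the post at p (xy), drag it d along the rail (-y), let go"
    p=np.array(p);effector.open_jaws(); mv(*p,.16,NY+np.pi/2); ln(*p,.069,.1); effector.close(25); manip.sleep(.2)
    print("gap",manip.current_finger_gap(),manip.current_force(),manip.current_tool_pos())
    q=p-EY*d; ln(*q,.069,.06); manip.sleep(.3); print("gap",manip.current_finger_gap(),manip.current_force(),manip.current_tool_pos())
    effector.open_jaws(); ln(*q,.16,.12); return q
E
python3 - <<'E'
from h import *
np.set_printoptions(precision=4,suppress=True)
q=slide([.4515,.0045],.118);print(q)
mv(.36,.12,.26,1.6);manip.sleep(.2)
t=viewer.get_image("top")[:,:,::-1];s=viewer.get_image("scene")[:,:,::-1];cv2.imwrite("pics/top3.png",t);cv2.imwrite("pics/scene3.png",s)
C=np.zeros((600,800,3),np.uint8);C[:250]=cv2.resize(t[182:232,195:355],(800,250),interpolation=cv2.INTER_CUBIC);C[270:]=cv2.resize(s[155:238,125:325],(800,330),interpolation=cv2.INTER_CUBIC)
cv2.imwrite("pics/c14.png",cv2.convertScaleAbs(C,alpha=1.4));print(manip.current_clock())
E
```

```text
gap 0.016257576918575056 [ 0.01   -0.8848 -0.4035] [0.4515 0.0045 0.0345]
gap 0.015863667204660484 [ 5.0577  2.4952 -7.043 ] [ 0.4573 -0.1145  0.0345]
[ 0.4565 -0.1134]
71.275
```

View pics/c14.png

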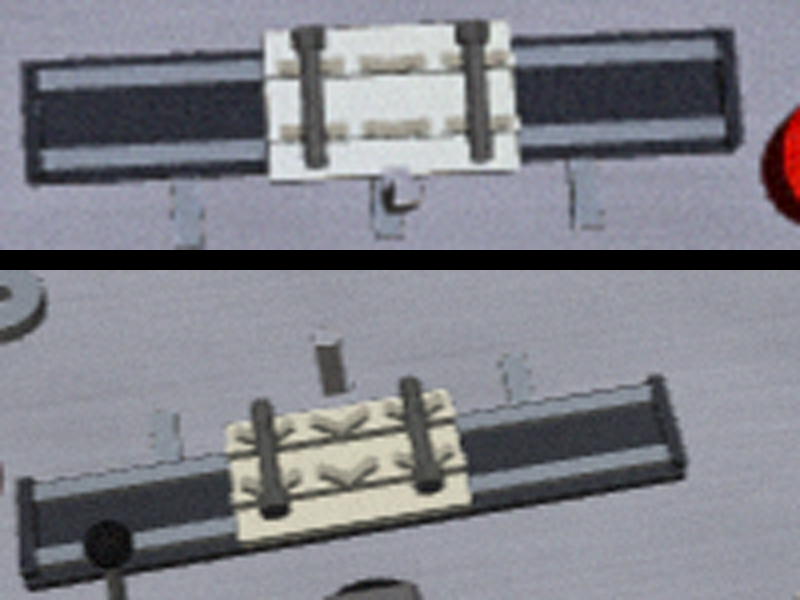

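The loaded nest is now near the middle tab, with plate corners at (264,33), (512,22), (521,170) and (270,181). Next I'll compute the station error.

Run:
```python
from h import *
np.set_printoptions(precision=4,suppress=True)
T=viewer.get_calibration("top");S=viewer.get_calibration("scene")
def s(p): return -(np.array(p)[:2]@EY)
new=np.mean([onz(T,195+u/5,182+v/5,.034) for u,v in((264,33),(512,22),(521,170),(270,181))],0)
old=np.mean([onz(T,195+u/5,180+v/5,.034) for u,v in((64,50),(310,40),(319,189),(71,200))],0)
print("T new",new,s(new),"old",s(old))
print("tabs T",[[s(onz(T,195+u/5,182+v/5,z)) for u,v in((187,215),(389,210),(588,195))] for z in (.005,.02)])
f=83/330
ns=np.mean([onz(S,125+u/4,155+(v-270)*f,.034) for u,v in((229,424),(458,389),(470,502),(238,543))],0)
os=np.mean([onz(S,125+u/4,155+(v-270)*f,.034) for u,v in((408,394),(622,362),(652,470),(428,508))],0)
print("S new",ns,s(ns),"old",s(os))
print("tabs S",[[s(onz(S,125+u/4,155+(v-270)*f,z)) for u,v in((167,435),(515,377))] for z in (.005,.02)])
```

```text
T new [ 0.5132 -0.1149  0.034 ] 0.1363709070636499 old 0.017250782426949624
tabs T [[np.float64(0.01246862032499516), np.float64(0.13398528335356627), np.float64(0.2547408852375837)], [np.float64(0.012311517142990593), np.float64(0.13236857233019517), np.float64(0.251673707924191)]]
S new [ 0.5182 -0.1087  0.034 ] 0.13038281621626913 old 0.013298541980613806
tabs S [[np.float64(0.24785392198502648), np.float64(0.00966309629491705)], [np.float64(0.24580428265584622), np.float64(0.011579784448435644)]]
```

Run:
```python
from h import *
np.set_printoptions(precision=4,suppress=True)
manip.move_pose([.47,-.114,.24],down(NY+np.pi/2)); manip.sleep(.2); c,im=look("w15")
u=proj(c,[.4565,-.1134,.092],True);v=proj(c,[.4355,-.1137,.005],True);print(u,v,c["eye"])
x0,y0=int(v[0])-40,int(v[1])-20
print(x0,y0);cv2.imwrite("pics/w15b.png",cv2.convertScaleAbs(cv2.resize(im[y0:y0+60,x0:x0+80],(800,600),interpolation=cv2.INTER_CUBIC),alpha=1.2))
```

```text
[252.0417 158.9125] [252.7353 133.7776] [ 0.394  -0.1147  0.4331]
212 113
```

View pics/w15b.png

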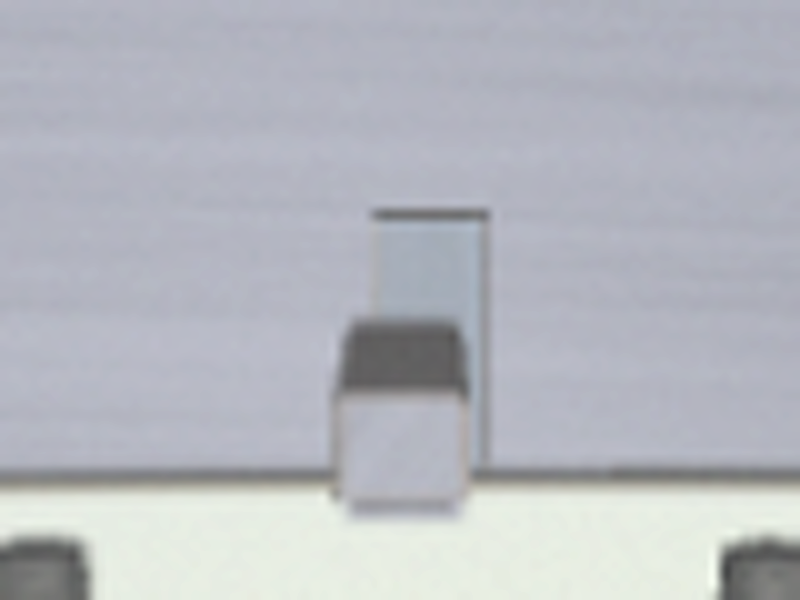

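The post is centred at 404 against the tab at 431 (crop px), so the nest is about 3.4 mm too far. I'll nudge it back. Then I'll throw the lever to the clamp side (-y).

Run:
```python
from h import *
np.set_printoptions(precision=4,suppress=True)
q=slide([.4565,-.1139],-.0034);print(q)
manip.move_pose([.47,-.11,.24],down(NY+np.pi/2)); manip.sleep(.2); c,im=look("w16")
# post top edges on the z=.092 row, tab edges
def edges(row): 
    g=cv2.GaussianBlur(im,(3,3),0)[row].astype(int);return g
v=proj(c,[.4355,-.11,.005],True);r=int(v[1])+0
for z,rr in((.005,r+5),(.092,r+22)):
    g=im[rr-1:rr+2,225:280].astype(int).sum(axis=2).mean(0);d=np.abs(np.diff(g));i=np.argsort(d)[-4:]
    print(rr,[(int(k)+225,int(d[k]),np.round(-(onz(c,k+225.5,rr,z,True)[:2]@EY),4)) for k in sorted(i)])
# refresh knob from wrist + scene
manip.move_pose([.52,-.237,.26],down(NY)); manip.sleep(.2);c,im=look("w17")
S=viewer.get_calibration("scene");s=viewer.get_image("scene")[:,:,::-1]
k=np.array([.6275,-.2374,.160]);print("knob px",proj(c,k,True),c["eye"],manip.current_clock())
cv2.imwrite("pics/w17b.png",cv2.convertScaleAbs(cv2.resize(im,(800,600)),alpha=1.3))
```

```text
gap 0.015695325347105573 [ 0.1169 -1.6578 -0.0241] [ 0.4565 -0.1141  0.0345]
gap 0.01575598791115019 [ 0.0159 -2.5624 -0.6132] [ 0.4563 -0.1105  0.0345]
[ 0.4564 -0.1105]
140 [(245, 76, np.float64(0.1387)), (246, 37, np.float64(0.1373)), (247, 14, np.float64(0.1358)), (256, 26, np.float64(0.1229))]
157 [(245, 17, np.float64(0.1368)), (257, 14, np.float64(0.1229)), (258, 70, np.float64(0.1217)), (259, 82, np.float64(0.1206))]
knob px [352.9217 187.6196] [ 0.5174 -0.1589  0.4525] 80.6833
```

View pics/w17b.png

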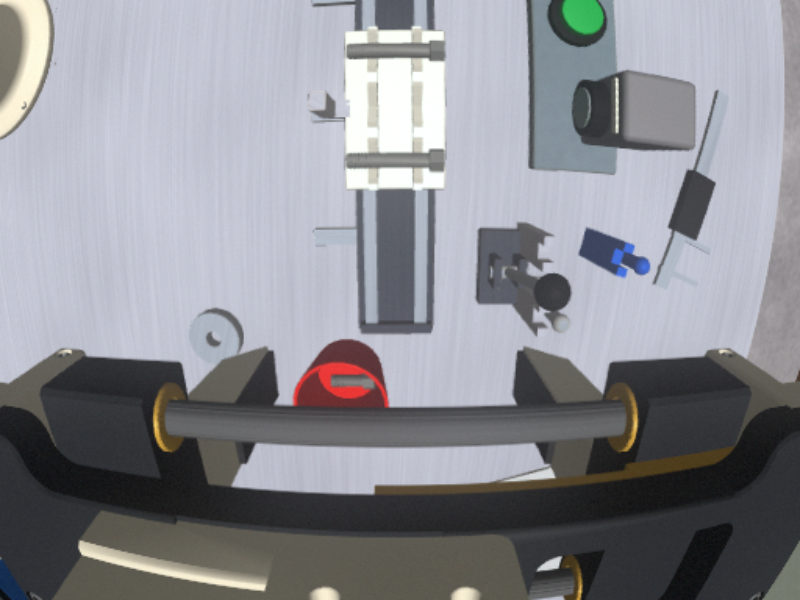

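The knob appears at (551,292), matching the prediction (353,187.6 native) within 1 px. The foot's near edge runs from (478,228) to (477,304). The tall ball-tipped pin is at (560,322) on the -y block, which confirms the clamp side.

Run:
```python
from h import *
np.set_printoptions(precision=4,suppress=True)
manip.move_pose([.52,-.237,.26],down(NY)); c=viewer.get_calibration("wrist");T=viewer.get_calibration("top")
for z in(0,.012,.02): print(z,[onz(c,u/1.5625,v/1.5625,z,True)[:2] for u,v in((478,228),(477,304))],[onz(T,290+u/7,135+v/7,z)[:2] for u,v in((110,280),(280,270))])
im=cv2.imread("pics/w17.png");cv2.imwrite("pics/w17c.png",cv2.convertScaleAbs(cv2.resize(im[135:215,290:390],(800,640)),alpha=1.5)[:600])
```

```text
0 [array([ 0.6025, -0.2177]), array([ 0.6082, -0.2963])] [array([ 0.6027, -0.2199]), array([ 0.6074, -0.2954])]
0.012 [array([ 0.6003, -0.2161]), array([ 0.6058, -0.2926])] [array([ 0.6002, -0.2177]), array([ 0.6049, -0.2925])]
0.02 [array([ 0.5988, -0.2151]), array([ 0.6042, -0.2902])] [array([ 0.5986, -0.2162]), array([ 0.6032, -0.2905])]
```

View pics/w17c.png

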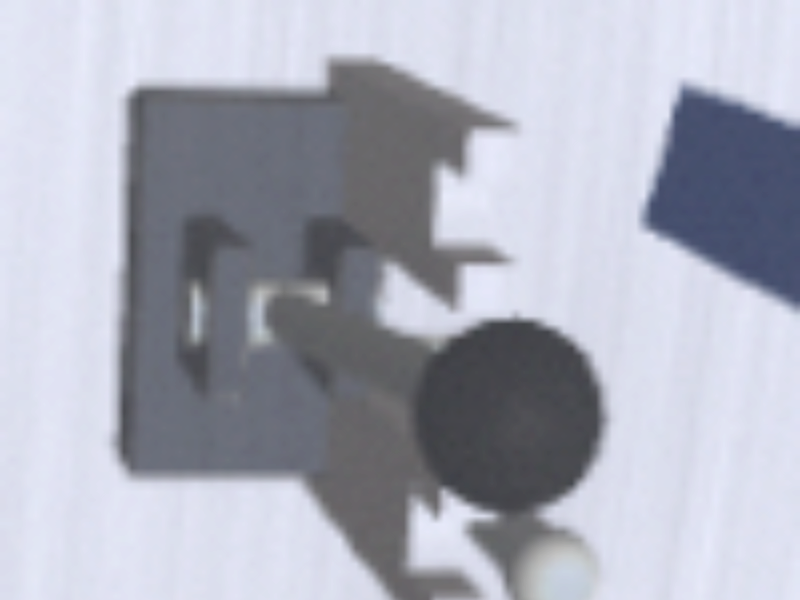

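The foot centre, and so the pivot, is at about (0.6277, -0.253), yaw 0.067. The lever is at about +0.12 rad, and the tall pin falls at ly ≈ -30 mm, which matches the notch at -0.5. Gripping the knob and swinging it to -0.5.

```bash
cat >> h.py <<'E'
LP=np.array([.6277,-.253,.032]);LY=.067;LE=np.array([-np.sin(LY),np.cos(LY),0])
def knob(a): return LP+.13*(np.sin(a)*LE+np.array([0,0,np.cos(a)]))
def lever(a0,a1):
    effector.open_jaws();k=knob(a0);mv(k[0],k[1],.235,LY);h=.016
    ln(k[0],k[1],k[2]-h,.1);effector.close(25);manip.sleep(.2);print("gap",manip.current_finger_gap(),manip.current_force())
    for a in np.linspace(a0,a1,int(abs(a1-a0)/.12)+2)[1:]:
        k=knob(a);ln(k[0],k[1],k[2]-h,.08)
    manip.sleep(.4);print("gap",manip.current_finger_gap(),manip.current_force(),manip.current_tool_pos()+[0,0,DZ+h]-k)
    effector.open_jaws();ln(k[0],k[1],.235,.12)
E
python3 - <<'E'
from h import *
np.set_printoptions(precision=4,suppress=True)
lever(.12,-.5)
manip.move_pose([.52,-.237,.26],down(NY)); manip.sleep(.2);c,im=look("w18");print(proj(c,knob(-.5),True),manip.current_clock())
hsv=im.max(axis=2);
for cc,a,_ in blobs(cv2.GaussianBlur(hsv,(3,3),0)[120:215,300:420]<45,60): print("dark",cc+[300,120],a)
cv2.imwrite("pics/w18c.png",cv2.convertScaleAbs(cv2.resize(im[135:215,290:390],(800,640)),alpha=1.5)[:600])
E
```

```text
gap 0.024263360732826346 [ 1.1434 -0.4843 -0.7288]
gap 0.024770470896103423 [-4.8552 -3.345   2.0819] [-0.0013 -0.0009 -0.0003]
[343.0419 246.7598] 89.4083
```

View pics/w18c.png

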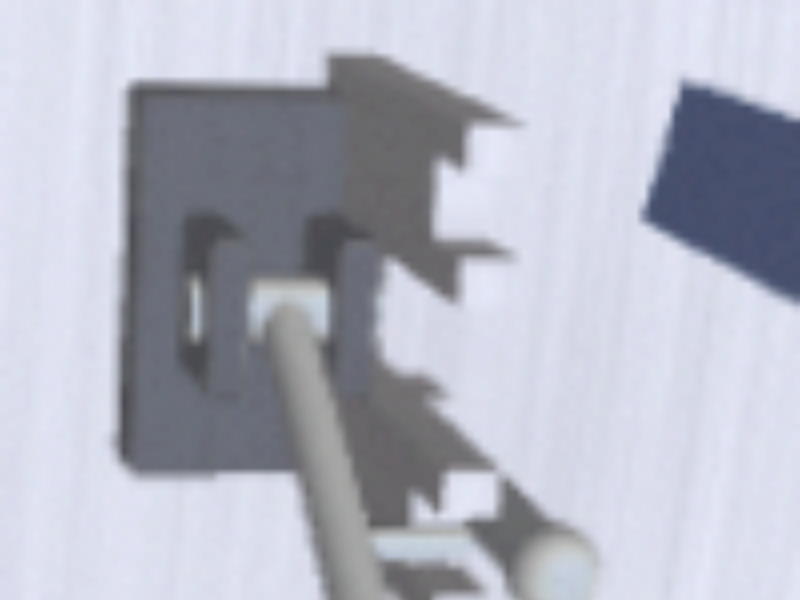

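```bash
cat >> h.py <<'E'
def knob_meas():
    T=viewer.get_calibration("top");S=viewer.get_calibration("scene");o=[]
    for n,cal in(("top",T),("scene",S)):
        g=cv2.GaussianBlur(viewer.get_image(n),(3,3),0).max(axis=2)
        pr=min(blobs(g<42,15,250),key=lambda b:min(np.linalg.norm(b[0]-proj(cal,knob(a))) for a in np.linspace(-.65,.65,27)))
        print(n,pr[0],pr[1]);o.append((cal,*pr[0]))
    k=tri(*o);l=(k-LP)@LE;print("knob",k,"resid",proj(T,k)-o[0][1:],"angle",np.arctan2(l,k[2]-LP[2]),"r",np.hypot(l,k[2]-LP[2]),"lx",(k-LP)@[np.cos(LY),np.sin(LY),0])
E
python3 - <<'E'
from h import *
np.set_printoptions(precision=4,suppress=True)
mv(.45,.05,.30,NY+np.pi/2);manip.sleep(.1)
knob_meas()
t=viewer.get_image("top")[:,:,::-1];s=viewer.get_image("scene")[:,:,::-1];cv2.imwrite("pics/top4.png",t);cv2.imwrite("pics/scene4.png",s)
T=viewer.get_calibration("top");S=viewer.get_calibration("scene")
for a in(-.45,-.5,-.55): print(a,proj(T,knob(a)),proj(S,knob(a)))
E
```

```text
top [349.1552 154.1379] 58
scene [116.7255 233.1765] 102
knob [ 0.6314 -0.314   0.1467] resid [-0.1349  0.0104] angle -0.489335889638388 r 0.12992383440518387 lx -0.00034320121024122955
-0.45 [347.6248 153.9124] [118.3892 232.3998]
-0.5 [349.3958 154.0531] [116.0329 233.5576]
-0.55 [351.0718 154.2224] [113.8004 234.757 ]
```

The lever measures -0.49 at radius 0.130 m, so it sits in the clamp notch. Now pressing the button.

Run:
```python
from h import *
np.set_printoptions(precision=4,suppress=True)
B=(.686,.0015)
effector.close(20);mv(*B,.22,NY);ln(*B,.07,.15);manip.sleep(.2)
f0=manip.current_force();z=.06
while z>.02:
    ln(*B,z,.04);manip.sleep(.05);f=manip.current_force()-f0
    if f[2]>2: print(round(z,4),manip.current_tool_pos()[2]+DZ,f)
    if f[2]>16: break
    z-=.0015
manip.sleep(.4);print(manip.current_tool_pos()+[0,0,DZ],manip.current_force()-f0)
ln(*B,.22,.15);print(manip.current_clock())
```

```text
0.039 0.03921218999026151 [-1.0802  0.2954  3.2013]
0.0375 0.03766412701088542 [-0.4509  0.103   2.7395]
0.036 0.03618938598871529 [-0.4466  1.2147  3.5666]
0.0345 0.035615774557117556 [-2.8407 -0.6831 10.187 ]
0.033 0.03544299760090636 [-5.6525 -0.4979 18.5789]
[0.6864 0.0015 0.0354] [-6.211  -0.3024 18.1856]
102.6583
```

The button bottomed out after about 5.5 mm. Now the lever goes across to release, with a check on the bolts.

Run:
```python
from h import *
np.set_printoptions(precision=4,suppress=True)
mv(.58,-.15,.26,LY)
lever(-.49,.5)
mv(.36,.10,.26,1.6);manip.sleep(.1)
knob_meas()
t=viewer.get_image("top")[:,:,::-1];s=viewer.get_image("scene")[:,:,::-1];cv2.imwrite("pics/top5.png",t)
C=np.zeros((600,800,3),np.uint8);C[:330]=cv2.resize(t[140:250,100:366],(800,330),interpolation=cv2.INTER_CUBIC);C[330:]=cv2.resize(s[140:290,100:400],(540,270)).copy() if 0 else 0
C[330:,:540]=cv2.resize(s[140:290,100:400],(540,270))
cv2.imwrite("pics/c19.png",cv2.convertScaleAbs(C,alpha=1.4));print(manip.current_clock())
```

```text
gap 0.024370369255144075 [-5.8115 -0.3392  2.3975]
gap 0.024481981697411993 [3.0912 3.6547 2.1173] [0.001  0.0002 0.0004]
top [307.6    135.7636] 55
scene [144.5686 217.4444] 153
knob [ 0.6582 -0.2085  0.2375] resid [ 9.8737 -0.8948] angle 0.20302017483212573 r 0.2098483667249547 lx 0.03341185395174503
115.3583
```

View pics/c19.png

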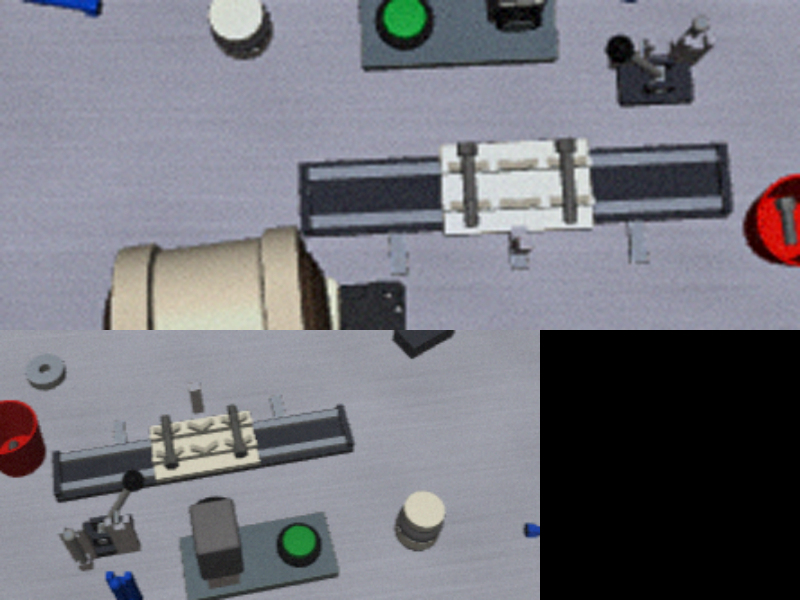

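Both bolts are still seated. The lever leans to +y, with the knob at top crop (621,50) and scene crop (133,482); the automatic blob picker chose the wrong blobs. I'll compute the angle and slide to outfeed.

Run:
```python
from h import *
np.set_printoptions(precision=4,suppress=True)
T=viewer.get_calibration("top");S=viewer.get_calibration("scene")
k=tri((T,306.5,156.7),(S,173.9,224.4));l=(k-LP)@LE;print(k,np.arctan2(l,k[2]-LP[2]),np.hypot(l,k[2]-LP[2]),proj(T,knob(.5)),proj(S,knob(.5)))
q=slide([.4564,-.1105],.12);print(q)
manip.move_pose([q[0]+.01,q[1],.24],down(NY+np.pi/2)); manip.sleep(.2); c,im=look("w20");print(manip.current_clock())
v=proj(c,[.4408,-.2344,.005],True);x0,y0=int(v[0])-60,int(v[1])-25;print(x0,y0)
cv2.imwrite("pics/w20b.png",cv2.convertScaleAbs(cv2.resize(im[y0:y0+90,x0:x0+120],(800,600),interpolation=cv2.INTER_CUBIC),alpha=1.2))
```

```text
[ 0.6251 -0.195   0.1417] 0.48688534615088014 0.12409255103247105 [304.5405 156.8636] [174.4889 222.535 ]
gap 0.015968295566907917 [-0.231   0.3828 -0.6578] [ 0.4564 -0.1105  0.0345]
gap 0.01587489049125639 [ 5.6014  3.0418 -5.2749] [ 0.4623 -0.2313  0.0345]
[ 0.4614 -0.2304]
124.3917
189 112
```

View pics/w20b.png

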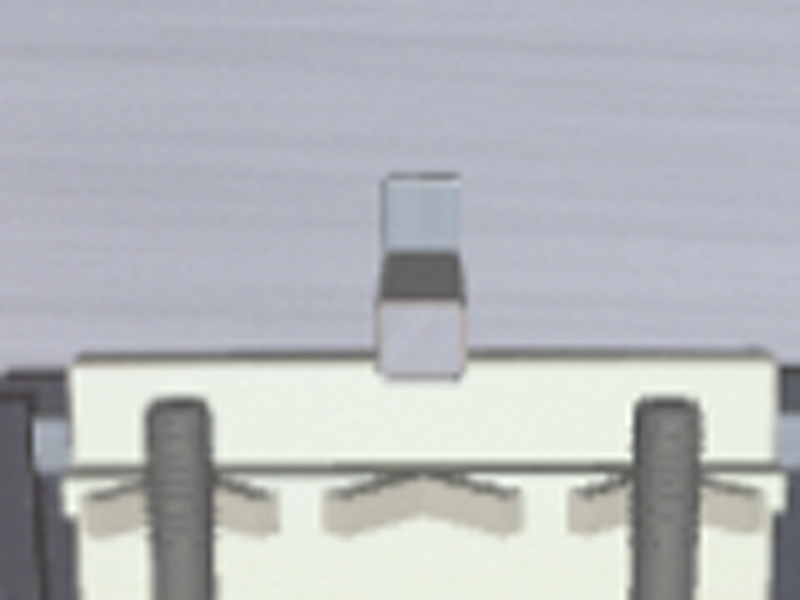

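The post is centred over the outfeed tab and the bolts are seated. Last, a precise lever check with the arm clear.

Run:
```python
from h import *
np.set_printoptions(precision=4,suppress=True)
mv(.36,.10,.26,1.6);manip.sleep(.1)
T=viewer.get_calibration("top");S=viewer.get_calibration("scene");o=[]
for n,cal in(("top",T),("scene",S)):
    im=viewer.get_image(n);cv2.imwrite(f"pics/{n}6.png",im[:,:,::-1]);g=cv2.GaussianBlur(im,(3,3),0).max(axis=2);u=proj(cal,knob(.5))
    for th in(32,42,52):
        b=[(c,a) for c,a,_ in blobs(g<th,10,400) if np.linalg.norm(c-u)<10];print(n,th,u,b)
        if b and th==42:o.append((cal,*b[0][0]))
if len(o)==2:
    k=tri(*o);l=(k-LP)@LE;print(k,np.arctan2(l,k[2]-LP[2]),np.hypot(l,k[2]-LP[2]))
for a in(.4,.45,.5): print(a,proj(T,knob(a)),proj(S,knob(a)))
```

```text
top 32 [304.5405 156.8636] [(array([305.6721, 156.8689]), np.int32(61))]
top 42 [304.5405 156.8636] []
top 52 [304.5405 156.8636] []
scene 32 [174.4889 222.535 ] [(array([173.5909, 223.4886]), np.int32(88))]
scene 42 [174.4889 222.535 ] [(array([174.2523, 223.7383]), np.int32(107))]
scene 52 [174.4889 222.535 ] []
0.4 [309.1529 156.0933] [168.6153 222.3023]
0.45 [306.8257 156.4679] [171.5834 222.3805]
0.5 [304.5405 156.8636] [174.4889 222.535 ]
```

Run:
```python
from bench import manip
print(manip.current_clock(),manip.hand_in())
```

```text
the job is handed in; nothing more can be done
125.9083 None
```

The job is handed in at 125.9 s: both long bolts are in the nest's outer cradles with heads toward the sensor, the short bolt is in the cup, the lever was thrown to clamp and the button pressed to its stop, then the lever was moved to release (measured about +0.485 of 0.5) and the nest slid to outfeed, its post centred over the tab.

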